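# Clamp the sample jar in its trolley holder

### The job

Pick up the stout jar (the widest-bodied tall one, 44 mm across and 75 mm high) and stand it upright in the V-shaped cradle of the trolley holder, setting it down rather than dropping it. Let go of it, then turn the smooth ball knob clockwise (seen from above), gripping it across its widest part, until the jaw has pushed the jar home into the V and holds it snugly; stop when you feel the resistance rise, as overtightening breaks the jar, and never push the jaw itself. Leave the other things where they are.

Things in the scene. Friction and masses are not known exactly. Their poses are not given: they have to be found in the camera images.
- jar: The stout jar: straight cylinder 44 mm in diameter, 75 mm high, brown glass with a white paper band and a blue cap (the top 22 mm, same diameter); about 0.25 kg. Loose, standing on the table. Origin at the centre of its underside, z up. A slim bottle (28 mm across, 85 mm high) and a low pot (42 mm across, 40 mm high) of the same materials stand near it and may swap places with it.
- cradle: The cradle, fixed to the table: flat aluminium plate 84 x 90 mm, 8 mm thick, with two upright white fence walls (tops 42 mm above the table) that make a 90 degree V. Origin at table height under the axis of a jar that is home; +y points out of the V's open mouth to the clamp's jaw and knob. Its distance from the clamp is set differently each time.
- seat (a point): Point on the cradle's floor, 8 mm above the table, where the jar's underside centre is when the jar is fully home, touching both walls of the V. Axes as the cradle's: +y towards the jaw. The jar can be set down anywhere between the V and the jaw.
- ball (a point): Centre of the clamp's ball knob: a smooth, slippery black plastic ball 42 mm in diameter (finger friction about 0.38) on an upright 14 mm stem, on a fixed white housing 64 x 64 mm, 45 mm high. The centre is 85 mm above the table, 40 mm above the housing's top, 106 to 114 mm from the seat along its +y. It turns about the vertical; it slips when gripped weakly or away from its centre's height.
- clamp: The clamp's housing, fixed; origin on the knob's axis at table height, +y away from the cradle. Clockwise from above the knob first takes up a free play of 0 to 0.6 rad (unknown, 0.02 N m), then turns stiffly (0.2 N m; about 0.1 stays felt when pausing) and pushes the jaw 16 mm per rad, up to 27 mm. It starts with the jaw fully back and stays where it is left.
- pad: The jaw: rubber pad 34 mm wide, 8 mm thick, 16 to 42 mm above the table, on a 12 mm rod. Origin in the middle of its front face, which at the start is 9 to 17 mm from the side of a jar that is home. Moved by the knob only. A stiff spring inside (10 N per mm, so 0.16 N m of added knob torque per mm) loads it once the jar is home; on letting go at most some 12 N stays.
- slim_bottle: Bystander: slim bottle 28 mm across, 85 mm high; origin at the centre of its underside.
- low_pot: Bystander: low pot 42 mm across, 40 mm high; origin at the centre of its underside.
- tape_roll: Bystander: roll of paper tape, 70 mm across, 22 mm high, lying flat; origin at the centre of its underside.
- dish: Bystander: small steel bowl, 100 mm across, 30 mm high; origin at the centre of its underside.
- tweezers: Bystander: steel tweezers 130 mm long lying flat; origin at the centre of the underside.
Things that resemble listed ones, but are neither listed nor needed, are in the scene too. Leave any orange look-alike of the clamp alone.

How it is judged:
By the outcome, as a careful person would: the job done as asked, in the order asked, and still so for the second after the job is handed in, with the robot touching nothing.
It also fails if it takes over 72 s, if anything falls off the work surface, if the arm or the gripper's body presses on something with over 40 N, if the wrist force passes 120 N, or if a joint passes its speed limit or range.

### The arm

A 7-joint arm with a two-finger parallel gripper is mounted at the origin on the work surface. World frame = base frame: x ahead of the robot, y to its left, z up, the work surface at z = 0. Lengths are in m, angles in rad, forces in N, time in s.
With the tool pointing down it reaches from about 0.35 to 0.9 m from the base axis. Payload 8.1 kg.
Tool frame: the origin (TCP) lies where the fingers leave the gripper's body, on its centre line; the fingertips stand 73 mm ahead of it and the grasp point (between the pads) lies 54 mm ahead of it; z points along the fingers, y is the line along which they close (so a half turn about z gives the same grasp; the last joint's range is limited). The gripper opens to 85 mm and grips with 20 to 120 N. Pads are 22 mm wide; open, the fingers measure 114 mm over their backs; the gripper's body (76 mm by 85 mm) begins 54 mm behind the grasp point. The pads swing forward as they close: fully open they stand 13 mm farther back than shut.
Start: joints at [-1.214, 0.434, 0.025, 1.573, -0.012, 1.134, -0.075], TCP at [0.277, 0.56, 0.304] pointing down, gripper open.
Joint ranges: [-2.62, 2.62], [-0.44, 2.09], [-1.27, 1.32], [0.08, 2.57], [-1.32, 4.46], [0.12, 2], [-2.74, 2.74]. Speed limits (rad/s): [2.22, 2.22, 3.01, 3.01, 3.14, 3.14, 3.14].

### API

Orientations are given as [roll, pitch, yaw] about the fixed x, y, z axes, in that order (R = Rz(yaw) Ry(pitch) Rx(roll)).
In Python, from bench import sensors, vision, ticket gives the robot as it stands.
- The arm moves only by the tool carry_out, never from a script. Its argument "targets" is text: rows parted by semicolons, each of 6 numbers parted by spaces: the shift along the tool's x, y, z in units of 30 mm (1.0 is 30 mm), then the turn, a rotation vector about the tool's x, y, z in rad. A call has 1 to 10 rows; each row shifts and turns the commanded pose from where the row before left it, along the tool's axes as they then stand; what a row does not reach is not made up. A row lasts 1/8 s, in which the tool goes at most 62.5 mm and 10.7 degrees, less where a joint would pass 70% of its speed; a pose out of reach is approached as far as the arm can. A call is refused whole if a number of a shift passes 1 or a number of a turn 0.188, either way. A call with a gripper value outside its range is refused whole. "gripper" is the opening in per cent of the stroke, from 0 (shut) to 100 (fully open), set as the call begins (left out, the last holds). The fingers move at their own pace and stop on an object; "squeeze" is the grip in N (left out, the last holds). Time passes only in rows, so rows that do not move let the fingers close. It gives the time, the measured TCP pose, the force, the opening and the grip force at its end, in the units of the state.
- sensors.get_obs(): the state, without advancing time (a new reading comes with each control period).
- vision.read_camera(name): name is "scene" or "top" or "wrist"; returns the picture (400x640x3 uint8, red, green, blue); there is no depth.
- vision.get_calibration(name): a dict with "camera_matrix" (3x3 intrinsics, pixels), "world_from_camera" (4x4, takes a point from camera to world coordinates). Camera axes: x right, y down, z forward; pixel columns grow to the right and rows downward; lengths in m; the calibration is good to about 2 mm. The wrist camera is an equidistant fisheye: a pixel r from the principal point sees the ray r / f radians off the axis. A picture is of the moment at which its call begins: read the wrist's pose just before it. get_calibration takes no time and is no camera call; for the wrist camera it gives the pose at the moment of the call.
- ticket.job_done(): hands the job in; it is judged then, once.
Trained networks look in the newest picture that a camera, given by its name, has taken for a name from the list of things; names that differ only in an ending like _2 or _b are one class to them, and where a whole thing is asked for, a point or a joint stands for the part that bears it (a point fixed in the world has none). Each returns a list of dicts, best first, with "confidence" (0 to 1); they miss things now and then, are a little off and sometimes report something else, mostly with a low value. They report only what shows in the picture. A call takes as long as a camera call. They do not tell look-alikes from the thing itself.
- vision.find_in(camera, target): "position" ([x, y, z] in m, in world coordinates, good to about 4 mm: the middle of the surface that is visible of it).
- vision.pinpoint(camera, target): "position" ([x, y, z] in m, in world coordinates, good to about 4 mm: a listed point, or the origin of a listed thing).
The state is a dict: "time_s": time; "joint_positions": joint angles; "qvel": joint speeds; "joint_torque": joint torques, N m; "position": TCP position; "tool_rot": TCP orientation; "wrist_force": force on the tool from outside, world axes, zero at the start; "moment": the same for the moment, N m; "opening": finger opening in m; "grip_force": force on a finger pad.
Only numpy, scipy, OpenCV 4.12 (cv2) and the standard library are available. Lean on these libraries where they do the work, as an engineer would, in place of code of your own. Each camera call takes 0.05 s, during which the arm holds its last target. There are 200 camera calls.

## Working session

There is one attempt and no reset: what is moved stays moved. The work goes in short steps, Python scripts to look and compute and a tool call to move; the robot and the scene stay as the last step left them, time stands still between calls to the robot, and variables do not carry over. Pictures are saved under pics/ and viewed, at most 10 in all, crops included, and the job is handed in when it is done.

Besides the shell and the picture viewer there is one more tool, called as name(argument=value, ...) on one line, values as JSON. carry_out: Moves the arm, as the interface text tells. Its arguments: {"type":"object","properties":{"targets":{"type":"string"},"gripper":{"type":"number"},"squeeze":{"type":"number"}},"required":["targets"]}

```bash
mkdir -p pics; python3 - <<'E'
from bench import sensors, vision, ticket
import cv2,numpy as np
o=sensors.get_obs();print(o['time_s'],o['position'],o['tool_rot'],o['opening'])
a=vision.read_camera("top");b=vision.read_camera("scene")
cv2.imwrite("pics/top.png",a[...,::-1]);cv2.imwrite("pics/scene.png",b[...,::-1])
for c in ("top","scene"):
  for t in ("jar","seat","ball","clamp","pad","cradle","slim_bottle","low_pot"):
    print(c,t,[(np.round(d['position'],3).tolist(),round(d['confidence'],2)) for d in vision.pinpoint(c,t)[:3]])
  k=vision.get_calibration(c);print(k['camera_matrix'],np.round(k['world_from_camera'],3))
E
```

```text
0.0 [0.27720763 0.55972112 0.30311875] [-3.14001712e+00  1.24613116e-04  2.68172813e+00] 0.08554333123928583
top jar [([0.589, -0.156, 0.0], 0.9)]
top seat [([0.499, 0.053, 0.009], 0.87)]
top ball [([0.529, 0.156, 0.084], 0.91), ([0.334, 0.2, 0.085], 0.9), ([0.56, 0.316, 0.087], 0.68)]
top clamp [([0.339, 0.203, 0.004], 0.91), ([0.56, 0.315, 0.001], 0.67), ([0.526, 0.156, -0.002], 0.6)]
top pad [([0.529, 0.158, -0.0], 0.67), ([0.538, 0.247, 0.031], 0.63), ([0.306, 0.129, 0.025], 0.48)]
top cradle [([0.495, 0.054, 0.002], 0.79), ([0.583, -0.153, -0.002], 0.52)]
top slim_bottle [([0.518, -0.3, 0.003], 0.61)]
top low_pot [([0.425, -0.186, -0.001], 0.72)]
[[487.54052524   0.         314.62663579]
 [  0.         487.54052524 192.58903444]
 [  0.           0.           1.        ]] [[-2.700e-02 -9.940e-01  1.090e-01  4.150e-01]
 [-1.000e+00  2.800e-02  1.000e-03  4.800e-02]
 [-4.000e-03 -1.090e-01 -9.940e-01  1.214e+00]
 [ 0.000e+00  0.000e+00  0.000e+00  1.000e+00]]
scene jar [([0.585, -0.16, 0.001], 0.83), ([0.509, 0.075, 0.025], 0.24)]
scene seat [([0.51, 0.079, 0.025], 0.69), ([0.495, 0.051, 0.011], 0.64)]
scene ball [([0.337, 0.206, 0.086], 0.94), ([0.528, 0.158, 0.087], 0.92), ([0.558, 0.314, 0.084], 0.69)]
scene clamp [([0.333, 0.198, 0.002], 0.97), ([0.526, 0.157, 0.003], 0.94), ([0.556, 0.313, -0.002], 0.78)]
scene pad [([0.507, 0.078, 0.027], 0.52), ([0.538, 0.242, 0.028], 0.46)]
scene cradle [([0.496, 0.051, 0.003], 0.97)]
scene slim_bottle [([0.517, -0.303, 0.005], 0.64)]
scene low_pot [([0.432, -0.191, -0.001], 0.83)]
[[484.16991122   0.         317.04856339]
 [  0.         484.16991122 202.20567365]
 [  0.           0.           1.        ]] [[-0.504  0.604 -0.617  1.255]
 [ 0.863  0.357 -0.356  0.451]
 [ 0.005 -0.712 -0.702  0.923]
 [ 0.     0.     0.     1.   ]]
```

View pics/top.png

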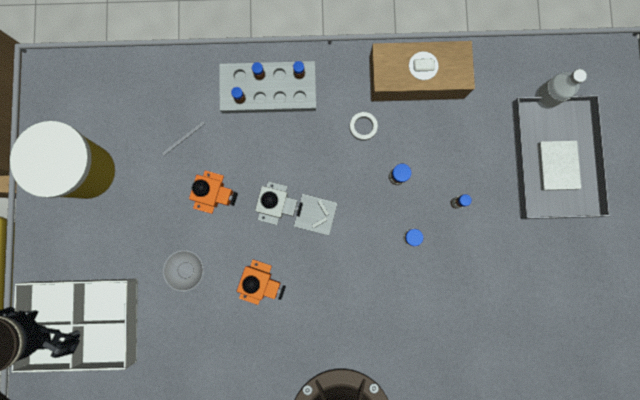

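View pics/scene.png

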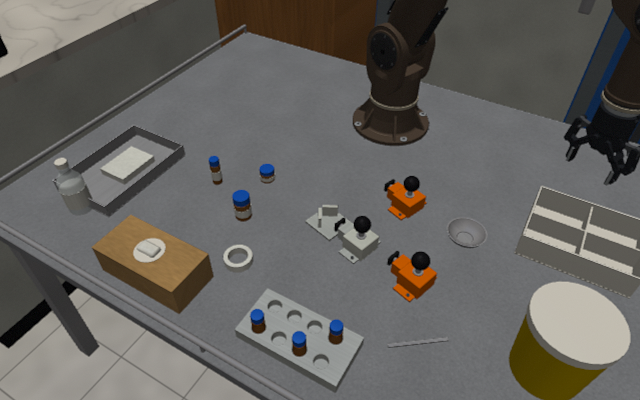

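Candidates in the top image are (401,173), (463,201) and (414,237), plus three vials in the rack. (401,173) fits the jar: wide and tall, while (463,201) is the slim bottle and (414,237) the low pot. The clamp is the white one at (269,200), facing the cradle at (317,214). The clamps at (210,190) and (257,284) are the orange look-alikes. I'll confirm this in one crop.

```bash
cat > h.py <<'E'
from bench import sensors, vision, ticket
import cv2,numpy as np
from scipy.spatial.transform import Rotation as R
def proj(c,p):
    k=vision.get_calibration(c);W=np.array(k['world_from_camera']);K=np.array(k['camera_matrix'])
    q=W[:3,:3].T@(np.array(p)-W[:3,3])
    if c=='wrist':
        th=np.arctan2(np.hypot(*q[:2]),q[2]);n=q[:2]/np.hypot(*q[:2]);return K[:2,2]+K[0,0]*th*n
    return (K@(q/q[2]))[:2]
def go(p,yaw):
    "shift/30mm in tool frame and turn rotvec to grasp point p (54 mm ahead of the TCP), pointing down with yaw"
    o=sensors.get_obs();A=R.from_euler('xyz',o['tool_rot']);B=R.from_euler('xyz',[np.pi,0,yaw])
    t=np.array(p)+[0,0,.054]-o['position']
    return np.round(A.inv().apply(t)/.03,2),np.round((A.inv()*B).as_rotvec(),3)
E
python3 - <<'E'
from h import *
a=cv2.imread("pics/scene.png");
for p in ([.587,-.158,.075],[.587,-.158,0],[.528,.157,.085],[.497,.052,.008]): print(proj('scene',p),proj('top',p))
l=cv2.resize(a[150:230,190:290],None,fx=4,fy=4,interpolation=2);r=cv2.resize(a[190:270,300:400],None,fx=4,fy=4,interpolation=2)
cv2.imwrite("pics/c.png",np.hstack([l,r]))
J=vision.read_camera('top')
print(go([.587,-.158,.25],2.68))
E
```

```text
[240.51859931 195.58115946] [401.99232054 170.35399416]
[243.5234207  216.10916102] [396.79946976 174.96492196]
[362.97062361 224.70455262] [268.66714769 198.50473091]
[329.74917808 222.17510607] [314.27012864 212.7949588 ]
(array([-19.87, -16.87,  -0.  ]), array([0.   , 0.   , 0.002]))
```

View pics/c.png

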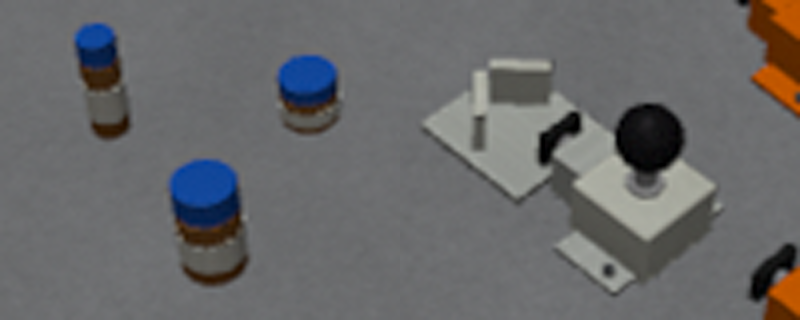

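The crop confirms both: the jar at scene pixel (241,205) is tall and wide, with the slim bottle and low pot behind it. The white clamp's ball is at (362,224), facing the cradle. I'll first turn the tool to the cradle's yaw (about 1.29), then travel.

carry_out(targets="0 0 0 0 0 0.174;0 0 0 0 0 0.174;0 0 0 0 0 0.174;0 0 0 0 0 0.174;0 0 0 0 0 0.174;0 0 0 0 0 0.174;0 0 0 0 0 0.174;0 0 0 0 0 0.174", gripper=100, squeeze=30)

```text
time_s: 1.95
position: [0.2773, 0.5601, 0.3039]
tool_rot: [-3.142, -0.0, 1.284]
wrist_force: [0.1, 0.8, 0.1]
opening: 0.0855
grip_force: 0.0
```

```bash
python3 - <<'E'
from h import *
print(go([.587,-.158,.20],1.29))
E
```

```text
(array([-20.04,  16.67,   1.66]), array([-0.   , -0.   , -0.006]))
```

carry_out(targets="-0.9 0.75 0;-0.9 0.75 0")

```text
invalid input at $.targets[0]: expected 6 numbers
```

carry_out(targets="-0.9 0.75 0 0 0 0;-0.9 0.75 0 0 0 0;-0.9 0.75 0 0 0 0;-0.9 0.75 0 0 0 0;-0.9 0.75 0 0 0 0;-0.9 0.75 0 0 0 0;-0.9 0.75 0 0 0 0;-0.9 0.75 0 0 0 0;-0.9 0.75 0 0 0 0;-0.9 0.75 0 0 0 0")

```text
time_s: 3.2
position: [0.419, 0.2373, 0.3041]
tool_rot: [3.141, -0.001, 1.29]
wrist_force: [1.2, 0.3, 0.9]
opening: 0.0854
grip_force: 0.0
```

carry_out(targets="-0.9 0.75 0 0 0 0;-0.9 0.75 0 0 0 0;-0.9 0.75 0 0 0 0;-0.9 0.75 0 0 0 0;-0.9 0.75 0 0 0 0;-0.9 0.75 0 0 0 0;-0.9 0.75 0 0 0 0;-0.9 0.75 0 0 0 0")

```text
time_s: 4.2
position: [0.5321, -0.0202, 0.3041]
tool_rot: [3.141, -0.0, 1.29]
wrist_force: [0.5, -0.2, 0.3]
opening: 0.0853
grip_force: 0.0
```

```bash
python3 - <<'E'
from h import *
o=sensors.get_obs();print(o['time_s'],o['joint_positions'])
a=vision.read_camera("wrist");cv2.imwrite("pics/w1.png",a[...,::-1])
for t in ("jar","ball","seat","cradle"): print(t,[(np.round(d['position'],3).tolist(),round(d['confidence'],2)) for d in vision.pinpoint("wrist",t)[:3]])
print(proj('wrist',[.587,-.158,.075]),go([.587,-.158,.20],1.29))
E
```

```text
4.2 [-0.53225793  0.30853696  0.61189224  1.8348124  -0.20164586  1.05996808
 -0.12418875]
jar [([0.582, -0.158, -0.0], 0.89)]
ball [([0.526, 0.155, 0.088], 0.83), ([0.335, 0.197, 0.081], 0.6)]
seat [([0.495, 0.056, 0.008], 0.79)]
cradle [([0.495, 0.05, 0.003], 0.65)]
[398.64517385 285.75562322] (array([-3.95,  3.07,  1.66]), array([-0., -0., -0.]))
```

View pics/w1.png

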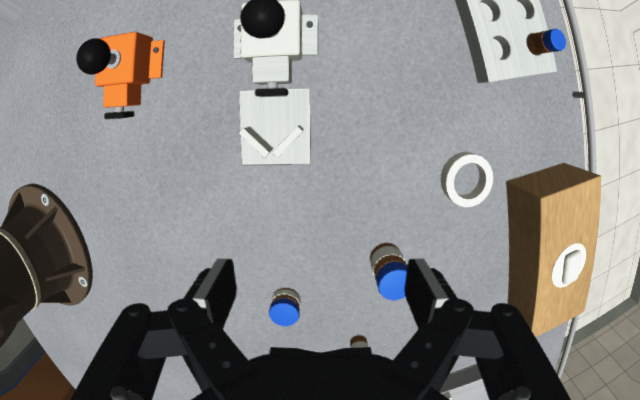

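The wrist view shows the jar's cap at (395,282), the low pot at (285,307), and the white clamp at (263,18) with the cradle at (275,127), nearly square to the tool. I'll move above the jar, stopping where a second look is possible.

carry_out(targets="-0.7 0.75 0 0 0 0;-0.8 0.75 0 0 0 0;-0.8 0.75 0 0 0 0;-0.8 0.75 0 0 0 0;0 0 0.5 0 0 0;0 0 0.5 0 0 0;0 0 0 0 0 0")

```text
time_s: 5.32
position: [0.5914, -0.1314, 0.2722]
tool_rot: [-3.138, -0.0, 1.292]
wrist_force: [-0.1, 0.6, 1.5]
opening: 0.0852
grip_force: 0.0
```

```bash
cat >> h.py <<'E'
def ray(c,uv,z):
    k=vision.get_calibration(c);W=np.array(k['world_from_camera']);K=np.array(k['camera_matrix'])
    d=(np.array(uv)-K[:2,2])/K[0,0]
    if c=='wrist': th=np.hypot(*d);v=np.r_[d/th*np.sin(th),np.cos(th)]
    else: v=np.r_[d,1]
    v=W[:3,:3]@v;o=W[:3,3];return o+v*(z-o[2])/v[2]
def blue(c,guess):
    a=vision.read_camera(c)[...,::-1];h=cv2.cvtColor(a,cv2.COLOR_BGR2HSV)
    m=cv2.inRange(h,(100,150,60),(125,255,255));n,l,s,ce=cv2.connectedComponentsWithStats(m)
    i=[i for i in range(1,n) if s[i,4]>25];i=min(i,key=lambda i:np.hypot(*(ce[i]-guess)))
    return a,l==i,s[i],ce[i]
E
python3 - <<'E'
from h import *
o=sensors.get_obs();print(o['position'],o['tool_rot'])
for c in ('wrist','top','scene'):
    a,m,s,ce=blue(c,proj(c,[.585,-.158,.075]))
    # compare with the silhouette of the modelled cap (fit x,y)
    from scipy.optimize import least_squares
    t=np.linspace(0,2*np.pi,40)
    def cen(p):
        P=[proj(c,[p[0]+.022*np.cos(k),p[1]+.022*np.sin(k),z]) for k in t for z in (.053,.075)]
        mo=cv2.moments(cv2.convexHull(np.float32(P)));return np.array([mo['m10'],mo['m01']])/mo['m00']
    f=least_squares(lambda p:cen(p)-ce,[.585,-.158],diff_step=1e-3)
    print(c,ce,s,f.x)
    if c=='wrist': cv2.imwrite('pics/w2.png',a)
E
```

```text
[ 0.59140361 -0.13137089  0.27216095] [-3.13808837e+00 -4.52403166e-04  1.29188978e+00]
wrist [322.15524312 220.84299941] [ 300  197   46   48 1707] [ 0.58608528 -0.15927356]
top [466.26086957 200.07246377] [463 195   8  11  69] [ 0.51330295 -0.30829282]
scene [240.59292035 197.62831858] [233 190  16  17 226] [ 0.58419384 -0.16122576]
```

View pics/w2.png

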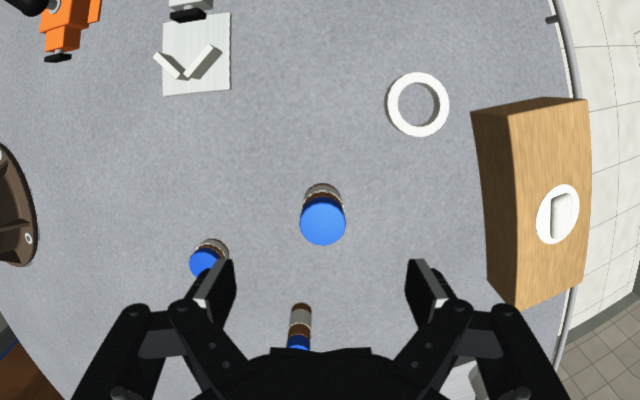

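The wrist view shows the jar's cap at (322,221), centred between the fingers. It fits to (0.586,-0.1595), which agrees with the scene camera.

```bash
python3 - <<'E'
from h import *
print(go([.586,-.1595,.060],1.292))
E
```

```text
(array([-0.92,  0.04,  5.34]), array([ 0.   , -0.   , -0.001]))
```

carry_out(targets="-0.46 0.02 0.3 0 0 0;-0.46 0.02 0.3 0 0 0;0 0 0.9 0 0 0;0 0 0.9 0 0 0;0 0 0.9 0 0 0;0 0 0.9 0 0 0;0 0 0.7 0 0 0;0 0 0.44 0 0 0;0 0 0 0 0 0")

```text
time_s: 6.6
position: [0.5851, -0.161, 0.1129]
tool_rot: [-3.14, 0.0, 1.289]
wrist_force: [0.2, 0.6, 0.6]
opening: 0.0857
grip_force: 0.0
```

carry_out(targets="0 0 0 0 0 0;0 0 0 0 0 0;0 0 0 0 0 0;0 0 0 0 0 0;0 0 0 0 0 0;0 0 0 0 0 0;0 0 0 0 0 0", gripper=0, squeeze=35)

```text
time_s: 7.48
position: [0.5861, -0.1604, 0.1145]
tool_rot: [3.141, -0.0, 1.29]
wrist_force: [-2.1, 0.6, 5.1]
opening: 0.0433
grip_force: 35.2
```

Gripped (43.3 mm opening). I'll lift and move to a spot short of the cradle, where the wrist camera sees it.

carry_out(targets="0 0 -0.3 0 0 0;0 0 -0.7 0 0 0;0 0 -0.9 0 0 0;0 0 -0.9 0 0 0;0.7 -0.8 -0.2 0 0 0;0.7 -0.8 0 0 0 0;0.7 -0.8 0 0 0 0;0.7 -0.8 0 0 0 0;0.7 -0.8 0 0 0 0;0 0 0 0 0 0")

```text
time_s: 8.72
position: [0.4983, -0.0238, 0.2038]
tool_rot: [-3.14, -0.001, 1.293]
wrist_force: [0.4, 0.4, -2.9]
opening: 0.0434
grip_force: 36.4
```

```bash
python3 - <<'E'
from h import *
o=sensors.get_obs();print(o['position'],o['tool_rot'],o['wrist_force'],o['opening'])
a=vision.read_camera("wrist");cv2.imwrite("pics/w3.png",a[...,::-1])
for t in ("ball","seat","cradle","pad"): print(t,[(np.round(d['position'],4).tolist(),round(d['confidence'],2)) for d in vision.pinpoint("wrist",t)[:3]])
u=proj('wrist',[.497,.054,.04]).astype(int);print(u)
x0,y0=max(u[0]-100,0),max(u[1]-100,0);c=a[y0:y0+150,x0:x0+200,::-1]
cv2.imwrite("pics/w3c.png",cv2.resize(c,None,fx=4,fy=4,interpolation=2));print(x0,y0)
E
```

```text
[ 0.49833443 -0.02381223  0.2037718 ] [-3.13982002e+00 -1.15632993e-03  1.29319313e+00] [ 0.35847041  0.36347766 -2.85207739] 0.04338767227531004
ball [([0.3353, 0.1988, 0.0831], 0.9)]
seat [([0.495, 0.0537, 0.0069], 0.63)]
cradle [([0.4946, 0.0486, 0.002], 0.69)]
pad [([0.3117, 0.1293, 0.0289], 0.64), ([0.5078, 0.0836, 0.0307], 0.57), ([0.494, 0.0498, 0.0038], 0.4)]
[284 110]
184 10
```

View pics/w3c.png

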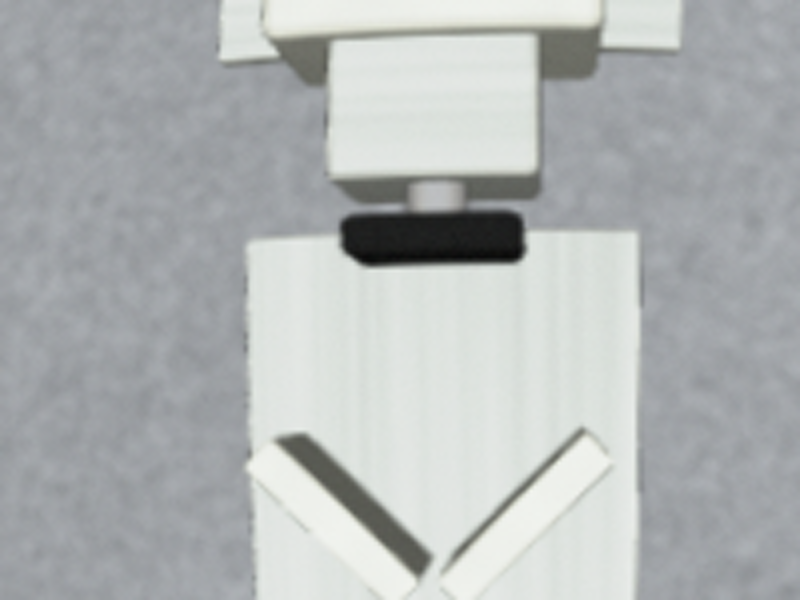

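The crop shows the V's walls with inner top edges at about (277,437)→(417,577) and (588,432)→(443,577), and the black pad's front edge at about row 264 (columns 345–523). I'll turn these into the seat pose.

```bash
python3 - <<'E'
from h import *
f=lambda u,z:ray('wrist',[184+(u[0]-1.5)/4,10+(u[1]-1.5)/4],z)[:2]
L=[f((277,437),.042),f((417,577),.042)];Rr=[f((588,432),.042),f((443,577),.042)]
d1=L[1]-L[0];d2=Rr[1]-Rr[0];s=np.linalg.solve(np.c_[d1,-d2],Rr[0]-L[0]);ap=L[0]+s[0]*d1
u1=-d1/np.hypot(*d1);u2=-d2/np.hypot(*d2);b=u1+u2;b/=np.hypot(*b)
print('apex',ap,'V angle',np.degrees(np.arccos(u1@u2)),'axis yaw',np.arctan2(b[1],b[0]))
# plate side edges for the axis direction, far corners
pl=[f((248,242),.008),f((638,233),.008)];e=pl[1]-pl[0];print('plate width',np.hypot(*e),'yaw',np.arctan2(e[0],-e[1])) 
n=np.array([np.cos(1.28),np.sin(1.28)])
seat=ap+.0311*n;print('seat',seat)
print('plate mid->seat', pl, (np.mean(pl,0)-seat)@n,(np.mean(pl,0)-seat)@[n[1],-n[0]])
for z in (.016,.042):
  p=f((434,264),z);print('pad',p,(p-seat)@n, (p-seat)@[n[1],-n[0]])
print(np.hypot(*(seat-[.5277,.1563])),np.arctan2(.1563-seat[1],.5277-seat[0]))
E
```

```text
apex [0.49122241 0.01864438] V angle 88.53632158289489 axis yaw 1.2763510850000404
plate width 0.0828045722025432 yaw 1.2867405311965425
seat [0.50013925 0.04843867]
plate mid->seat [array([0.47141188, 0.09900015]), array([0.5508982 , 0.07579407])] 0.04048119591311378 -0.0006166765379360213
pad [0.50839602 0.08043884] 0.03302400942861543 -0.0012648260989620709
pad [0.50985152 0.07733763] 0.030470314615022302 0.001018737289706933
0.11132681816643226 1.3206289893734047
```

```bash
python3 - <<'E'
from h import *
o=sensors.get_obs();p=o['position'];T=R.from_euler('xyz',o['tool_rot'])
for d in (.03,.054,.07): print('grasp pt px',proj('wrist',p+T.apply([0,0,d])))
a=cv2.imread('pics/w3.png')
g=cv2.cvtColor(a,cv2.COLOR_BGR2GRAY).astype(int)
r=g[290];print('row290',[i for i in range(150,500) if r[i]<45][::6])
h=cv2.cvtColor(a,cv2.COLOR_BGR2HSV);m=cv2.inRange(h,(100,150,60),(125,255,255));m[:220]=0
n,l,s,ce=cv2.connectedComponentsWithStats(m);i=1+np.argmax(s[1:,4]);print('cap in hand',s[i],ce[i])
for z in (.06,.075-.002): print(proj('wrist',p+T.apply([0,0,.1145-z])))
c=vision.read_camera('top')[...,::-1]
k=[c2 for c2 in ([.5277,.1563,.085],)][0];u=proj('top',k).astype(int)
w=cv2.cvtColor(np.ascontiguousarray(c[u[1]-14:u[1]+15,u[0]-14:u[0]+15]),cv2.COLOR_BGR2GRAY)
ys,xs=np.nonzero(w<45);print('top ball',len(xs),ray('top',[u[0]-14+xs.mean(),u[1]-14+ys.mean()],.085))
E
```

```text
grasp pt px [319.10161748 315.32565472]
grasp pt px [319.21492338 283.70224219]
grasp pt px [319.27660629 266.98119429]
row290 [232, 238, 244, 250, 266, 371, 387, 393, 399, 405]
cap in hand [ 271  235  101  100 7814] [320.02661889 285.11377016]
[319.21700276 283.13314349]
[319.15937473 299.05171996]
top ball 185 [0.52521645 0.15632305 0.085     ]
```

The wrist camera agrees with the hand to under 1 mm, so I trust its seat estimate. The target is (0.501,0.0535), 5 mm out from home.

```bash
python3 - <<'E'
from h import *
print(go([.5007,.0535,.068+.05],1.285))
E
```

```text
(array([ 2.58, -0.73,  1.06]), array([0.001, 0.   , 0.003]))
```

carry_out(targets="0.65 -0.18 0 0 0 0;0.65 -0.18 0 0 0 0;0.64 -0.18 0 0 0 0;0.64 -0.19 0.3 0 0 0;0 0 0.4 0 0 0;0 0 0.36 0 0 0;0 0 0 0 0 0")

```text
time_s: 9.9
position: [0.4995, 0.0531, 0.1708]
tool_rot: [-3.14, 0.002, 1.288]
wrist_force: [0.1, -0.2, -2.4]
opening: 0.0434
grip_force: 36.5
```

```bash
python3 - <<'E'
from h import *
o=sensors.get_obs();print(go([.5007,.0535,.068+.0],1.285),o['position'],o['wrist_force'])
a=vision.read_camera("wrist")[...,::-1];cv2.imwrite("pics/w4.png",a)
b=vision.read_camera("scene")[...,::-1];u=proj('scene',[.5,.054,.06]).astype(int)
c=cv2.resize(b[u[1]-40:u[1]+50,u[0]-50:u[0]+55],(467,400),interpolation=2)
cv2.imwrite("pics/w4c.png",np.hstack([a[0:300,160:480],cv2.resize(c,(350,300))]))
E
```

```text
(array([0.03, 0.04, 1.63]), array([-0.002,  0.002,  0.003])) [0.49947549 0.05314867 0.17081927] [ 0.14058253 -0.16973288 -2.36007155]
```

View pics/w4c.png

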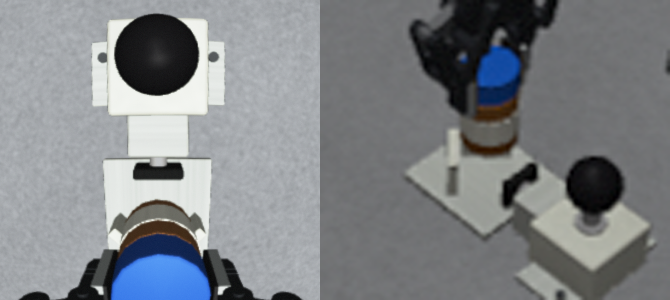

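The jar, pad and ball line up in the wrist view (column about 317), and the walls sit symmetrically on either side. Lowering.

carry_out(targets="0 0 0.4 0 0 0;0 0 0.4 0 0 0;0 0 0.3 0 0 0;0 0 0.2 0 0 0;0 0 0.1 0 0 0;0 0 0.08 0 0 0;0 0 0.05 0 0 0;0 0 0 0 0 0")

```text
time_s: 11.0
position: [0.5002, 0.0543, 0.1261]
tool_rot: [3.141, -0.0, 1.29]
wrist_force: [0.0, 0.1, -2.4]
opening: 0.0434
grip_force: 36.5
```

```bash
python3 - <<'E'
from h import *
o=sensors.get_obs();print(go([.5007,.0535,.068+.0],1.285),o['position'],o['wrist_force'],o['moment'])
E
```

```text
(array([-0.02,  0.02,  0.14]), array([ 0.   , -0.   ,  0.005])) [0.50015514 0.05429642 0.12608792] [ 0.03294444  0.14592394 -2.42664311] [ 0.00677122  0.01825328 -0.02405286]
```

carry_out(targets="0 0 0.05 0 0 0;0 0 0.03 0 0 0;0 0 0.03 0 0 0;0 0 0 0 0 0")

```text
time_s: 11.5
position: [0.5001, 0.0542, 0.1227]
tool_rot: [3.142, -0.0, 1.29]
wrist_force: [0.6, -0.1, -3.0]
opening: 0.0434
grip_force: 36.7
```

carry_out(targets="0 0 0.03 0 0 0;0 0 0 0 0 0")

```text
time_s: 11.75
position: [0.5001, 0.0543, 0.1225]
tool_rot: [-3.142, -0.001, 1.29]
wrist_force: [-4.2, 0.2, 9.0]
opening: 0.043
grip_force: 37.5
```

Contact with the floor, at 9 N. Releasing and going straight up.

carry_out(targets="0 0 0 0 0 0;0 0 0 0 0 0;0 0 0 0 0 0;0 0 0 0 0 0", gripper=85)

```text
time_s: 12.25
position: [0.5001, 0.0542, 0.1218]
tool_rot: [3.142, 0.0, 1.29]
wrist_force: [-0.3, 0.4, 0.1]
opening: 0.0726
grip_force: 0.0
```

carry_out(targets="0 0 -0.3 0 0 0;0 0 -0.7 0 0 0;0 0 -0.9 0 0 0;0 0 -0.9 0 0 0;0 0 0 0 0 0")

```text
time_s: 12.88
position: [0.5012, 0.0543, 0.2079]
tool_rot: [3.138, -0.002, 1.29]
wrist_force: [-0.1, 0.0, 0.2]
opening: 0.0727
grip_force: 0.0
```

```bash
python3 - <<'E'
from h import *
o=sensors.get_obs();print(o['time_s'],o['position'],o['tool_rot'],o['wrist_force'],o['joint_positions'])
a=vision.read_camera("wrist")[...,::-1]
g=cv2.cvtColor(a,cv2.COLOR_BGR2GRAY);u=proj('wrist',[.5277,.1563,.085]).astype(int);print(u)
y0=max(u[1]-60,0);x0=u[0]-60
m=(g[y0:u[1]+60,x0:u[0]+60]<60).astype(np.uint8);n,l,s,ce=cv2.connectedComponentsWithStats(m);i=1+np.argmax(s[1:,4]);print(s[i],ce[i]+[x0,y0],n)
print('ball',ray('wrist',ce[i]+[x0,y0],.085))
c,mm,s,ce=blue('wrist',proj('wrist',[.5,.054,.083]));print('cap',s,ce)
print('wrist net ball',[d['position'] for d in vision.pinpoint('wrist','ball')[:2]])
b=vision.read_camera("scene")[...,::-1];v=proj('scene',[.5,.054,.06]).astype(int)
c=cv2.resize(b[v[1]-40:v[1]+50,v[0]-50:v[0]+55],(350,300),interpolation=2)
cv2.imwrite("pics/w5c.png",np.hstack([a[0:300,160:480],c]))
E
```

```text
12.875 [0.50118318 0.05430445 0.20792886] [ 3.13831537e+00 -2.28189497e-03  1.28970643e+00] [-0.12530103  0.01174845  0.1523502 ] [-0.66692598  0.38437409  0.59665453  2.01894557 -0.29418958  0.81770147
 -0.18258953]
[315  65]
[  26   30   67   65 3413] [314.1002051   67.13038383] 2
ball [0.52672302 0.15543218 0.085     ]
cap [ 287  188   62   65 3192] [317.09899749 220.32424812]
wrist net ball [[0.3366, 0.1966, 0.0841], [0.5265, 0.1554, 0.0877]]
```

View pics/w5c.png

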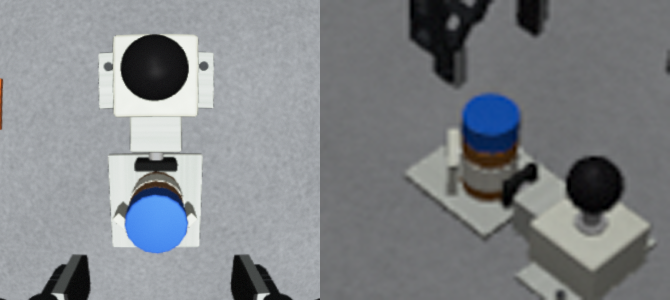

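The jar stands upright in the V, clear of the pad. The ball is at (0.5267,0.1555) and both wrist readings agree. I'll rotate back 0.9 rad to get room for the clockwise turn, then move over the ball.

carry_out(targets="0 0 0 0 0 -0.18;0 0 0 0 0 -0.18;0 0 0 0 0 -0.18;0 0 0 0 0 -0.18;0 0 0 0 0 -0.18;0 0 0 0 0 0", gripper=100)

```text
time_s: 13.82
position: [0.4997, 0.054, 0.2051]
tool_rot: [-3.14, -0.001, 2.188]
wrist_force: [-0.4, -0.6, -0.7]
opening: 0.0858
grip_force: 0.0
```

```bash
python3 - <<'E'
from h import *
o=sensors.get_obs();print(go([.527,.1557,.084],2.19),o['position'],o['joint_positions'])
E
```

```text
(array([2.24, 2.71, 2.23]), array([-0.001, -0.001, -0.002])) [0.49972483 0.05396105 0.20509394] [-0.48950173  0.36033695  0.35663868  2.00846016 -0.17221118  0.80256779
  0.58380917]
```

carry_out(targets="0.56 0.68 0 0 0 0;0.56 0.68 0 0 0 0;0.56 0.68 0 0 0 0;0.56 0.67 0 0 0 0;0 0 0 0 0 0")

```text
time_s: 14.45
position: [0.5272, 0.1585, 0.2051]
tool_rot: [-3.141, -0.001, 2.189]
wrist_force: [-0.3, -0.9, 0.0]
opening: 0.0851
grip_force: 0.0
```

```bash
python3 - <<'E'
from h import *
o=sensors.get_obs();print(go([.527,.1557,.084],2.19),o['position'])
a=vision.read_camera("wrist")[...,::-1];g=cv2.cvtColor(a,cv2.COLOR_BGR2GRAY)
print('net',[np.round(d['position'],4) for d in vision.pinpoint('wrist','ball')[:3]],'top',[np.round(d['position'],4) for d in vision.pinpoint('top','ball')[:1]], 'exp px',proj('wrist',[.527,.1557,.085]))
u=proj('wrist',[.527,.1557,.085]).astype(int);w=g[u[1]-62:u[1]+62,u[0]-75:u[0]+75]
for r in (u[1]-20,u[1],u[1]+15):
  k=np.nonzero(g[r,u[0]-75:u[0]+75]<50)[0]+u[0]-75;print(r,k.min(),k.max(),len(k))
k=np.nonzero(g[u[1]-90:u[1]+80,u[0]]<50)[0]+u[1]-90;print(k.min(),k.max(),len(k))
E
```

```text
(array([-0.07, -0.06,  2.24]), array([-0.   , -0.001, -0.001])) [0.52722572 0.15848105 0.2050803 ]
net [array([0.527 , 0.1537, 0.0898]), array([0.3365, 0.2001, 0.0828]), array([0.5579, 0.3115, 0.0834])] top [array([0.5625, 0.3147, 0.0852])] exp px [319.51096423 227.59003358]
207 300 333 34
227 287 346 60
242 244 345 68
202 262 61
```

```bash
python3 - <<'E'
from h import *
p=ray('wrist',[316.5,232],.085);print(p,go([p[0],p[1],.083],2.19))
E
```

```text
[0.52719746 0.15192839 0.085     ] (array([-0.09, -0.06,  2.28]), array([-0.001,  0.   , -0.003]))
```

```bash
python3 - <<'E'
from h import *
o=sensors.get_obs();print(o['position'],o['qvel'].round(3) if hasattr(o['qvel'],'round') else o['qvel'])
u=proj('wrist',[.527,.1555,.085]).astype(int)
g=cv2.cvtColor(vision.read_camera("wrist"),cv2.COLOR_RGB2GRAY)
m=(g<55).astype(np.uint8);n,l,s,ce=cv2.connectedComponentsWithStats(m)
i=l[u[1],u[0]];print(u,s[i],ce[i])
p=ray('wrist',ce[i],.085);print(p,go([p[0],p[1],.083],2.19))
E
```

```text
[0.52702551 0.15519739 0.20541114] [ 0.009 -0.006  0.003  0.001  0.001 -0.001  0.009]
[319 227] [ 290  198   61   62 2930] [320.01262799 228.26894198]
[0.52767731 0.15527301 0.085     ] (array([-0.  ,  0.02,  2.29]), array([-0.001,  0.   , -0.003]))
```

Now it has settled: the ball is at (0.5275,0.1553), and the TCP is centred to within 1 mm. I'll descend and grip.

carry_out(targets="0 0.02 0.5 0 0 0;0 0 0.6 0 0 0;0 0 0.6 0 0 0;0 0 0.4 0 0 0;0 0 0.17 0 0 0;0 0 0 0 0 0;0 0 0 0 0 0")

```text
time_s: 15.52
position: [0.5282, 0.1566, 0.1382]
tool_rot: [3.141, 0.0, 2.19]
wrist_force: [0.5, -0.4, -0.5]
opening: 0.0853
grip_force: 0.0
```

carry_out(targets="0 0 0 0 0 0;0 0 0 0 0 0;0 0 0 0 0 0;0 0 0 0 0 0;0 0 0 0 0 0;0 0 0 0 0 0;0 0 0 0 0 0", gripper=0, squeeze=45)

```text
time_s: 16.4
position: [0.5275, 0.1562, 0.1381]
tool_rot: [-3.141, -0.0, 2.189]
wrist_force: [-3.8, -2.2, 7.2]
opening: 0.0396
grip_force: 44.4
```

```bash
python3 - <<'E'
from h import *
o=sensors.get_obs();print(o['position'],o['wrist_force'],o['moment'],o['opening'],o['grip_force'])
E
```

```text
[0.52754821 0.1561686  0.13813046] [-3.7985542  -2.1649185   7.24329375] [-0.20272028  0.52799481 -0.02523845] 0.03955224375760372 44.394307136535645
```

The opening reads 39.6 mm, where a 42 mm ball should read about 41.3, and the force is upward, so the pads sit above the equator. I'll reopen, go 5 mm lower and regrip.

carry_out(targets="0 0 0 0 0 0;0 0 0 0 0 0;0 0 0.09 0 0 0;0 0 0.08 0 0 0;0 0 0 0 0 0", gripper=75)

```text
time_s: 17.02
position: [0.5277, 0.1565, 0.1323]
tool_rot: [-3.141, -0.0, 2.19]
wrist_force: [0.1, 0.5, -0.0]
opening: 0.0642
grip_force: 0.0
```

carry_out(targets="0 0 0 0 0 0;0 0 0 0 0 0;0 0 0 0 0 0;0 0 0 0 0 0;0 0 0 0 0 0;0 0 0 0 0 0", gripper=0, squeeze=45)

```text
time_s: 17.77
position: [0.5275, 0.1562, 0.1328]
tool_rot: [-3.141, -0.0, 2.189]
wrist_force: [-4.1, -3.1, 5.7]
opening: 0.0402
grip_force: 44.8
```

```bash
python3 - <<'E'
from h import *
o=sensors.get_obs();print(o['position'],o['wrist_force'],o['moment'],o['opening'],o['grip_force'])
E
```

```text
[0.52751896 0.15617159 0.13278553] [-4.05836488 -3.12344421  5.65174452] [-0.2877758   0.56470759 -0.002429  ] 0.04020997537311774 44.75015044212341
```

The geometry of the two readings (h1+h2 ≈ 2.5 mm) puts this grip within about 1.5 mm of the equator. Turning clockwise.

carry_out(targets="0 0 0 0 0 0.08;0 0 0 0 0 0.08;0 0 0 0 0 0.08;0 0 0 0 0 0.08")

```text
time_s: 18.27
position: [0.5277, 0.1562, 0.1328]
tool_rot: [-3.141, 0.0, 1.867]
wrist_force: [-3.1, -1.5, 4.5]
opening: 0.04
grip_force: 44.8
```

```bash
cat > m.py <<'E'
from h import *
o=sensors.get_obs();print(o['time_s'],np.round(o['position'],4),'yaw',round(o['tool_rot'][2],3),np.round(o['wrist_force'],1),'M',np.round(o['moment'],3),round(o['opening'],4))
E
cat > k.py <<'E'
exec(open('m.py').read())
import sys
for c in ('scene',):
    u=proj(c,[.506,.07,.05]).astype(int);b=vision.read_camera(c)[...,::-1][u[1]-40:u[1]+40,u[0]-45:u[0]+45]
    cv2.imwrite(sys.argv[1],cv2.resize(b,None,fx=6,fy=6,interpolation=2))
E
python3 m.py
```

```text
18.275 [0.5277 0.1562 0.1328] yaw 1.867 [-3.1 -1.5  4.5] M [-0.425  0.274  0.209] 0.04
```

carry_out(targets="0 0 0 0 0 0.06;0 0 0 0 0 0.06")

```text
time_s: 18.52
position: [0.5278, 0.1562, 0.1328]
tool_rot: [-3.142, 0.0, 1.748]
wrist_force: [-3.0, -2.0, 5.0]
opening: 0.0404
grip_force: 44.7
```

```bash
python3 m.py
```

```text
18.525 [0.5278 0.1562 0.1328] yaw 1.748 [-3. -2.  5.] M [-0.435  0.222  0.191] 0.0404
```

carry_out(targets="0 0 0 0 0 0.05;0 0 0 0 0 0.05")

```text
time_s: 18.77
position: [0.5278, 0.1562, 0.1328]
tool_rot: [3.141, 0.0, 1.648]
wrist_force: [-3.0, -3.2, 3.3]
opening: 0.04
grip_force: 44.7
```

```bash
python3 m.py
```

```text
18.775 [0.5278 0.1562 0.1328] yaw 1.648 [-3.  -3.2  3.3] M [-0.456  0.185  0.213] 0.04
```

carry_out(targets="0 0 0 0 0 0.05")

```text
time_s: 18.9
position: [0.5279, 0.1561, 0.1328]
tool_rot: [3.141, 0.0, 1.598]
wrist_force: [-2.4, -2.5, 3.7]
opening: 0.0401
grip_force: 44.7
```

```bash
python3 m.py
```

```text
18.9 [0.5279 0.1561 0.1328] yaw 1.598 [-2.4 -2.5  3.7] M [-0.502  0.154  0.282] 0.0401
```

carry_out(targets="0 0 0 0 0 0.025")

```text
time_s: 19.02
position: [0.5279, 0.1562, 0.1328]
tool_rot: [3.141, 0.0, 1.574]
wrist_force: [-2.8, -2.8, 4.1]
opening: 0.0402
grip_force: 44.8
```

```bash
python3 m.py; python3 k.py pics/k1.png
```

```text
19.025 [0.5279 0.1562 0.1328] yaw 1.574 [-2.8 -2.8  4.1] M [-0.604  0.162  0.211] 0.0402
19.025 [0.5279 0.1562 0.1328] yaw 1.574 [-2.8 -2.8  4.1] M [-0.604  0.162  0.211] 0.0402
```

View pics/k1.png

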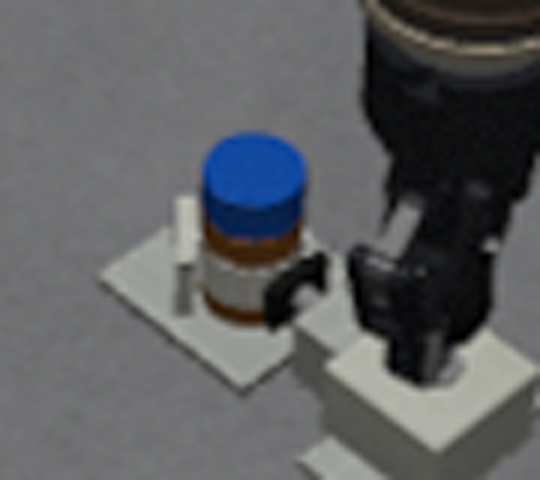

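The pad (290,290) has reached the jar, the jar is not yet home, and the torque is still on its 0.2 plateau. I'll go on in small steps.

carry_out(targets="0 0 0 0 0 0.04;0 0 0 0 0 0.04")

```text
time_s: 19.32
position: [0.528, 0.1561, 0.1328]
tool_rot: [3.141, 0.0, 1.494]
wrist_force: [-2.4, -2.6, 5.0]
opening: 0.0398
grip_force: 44.8
```

```bash
python3 m.py
```

```text
19.325 [0.528  0.1561 0.1328] yaw 1.494 [-2.4 -2.6  5. ] M [-0.556  0.133  0.15 ] 0.0398
```

carry_out(targets="0 0 0 0 0 0.04")

```text
time_s: 19.45
position: [0.528, 0.1561, 0.1328]
tool_rot: [3.141, 0.0, 1.454]
wrist_force: [-2.1, -2.7, 4.3]
opening: 0.04
grip_force: 44.8
```

```bash
python3 m.py
```

```text
19.45 [0.528  0.1561 0.1328] yaw 1.454 [-2.1 -2.7  4.3] M [-0.66   0.141  0.251] 0.04
```

carry_out(targets="0 0 0 0 0 0.04")

```text
time_s: 19.58
position: [0.528, 0.1561, 0.1328]
tool_rot: [3.141, 0.0, 1.414]
wrist_force: [-1.4, -2.7, 6.0]
opening: 0.0403
grip_force: 44.8
```

```bash
python3 m.py
```

```text
19.575 [0.528  0.1561 0.1328] yaw 1.414 [-1.4 -2.7  6. ] M [-0.67   0.042  0.246] 0.0403
```

carry_out(targets="0 0 0 0 0 0.04")

```text
time_s: 19.7
position: [0.5281, 0.1561, 0.1328]
tool_rot: [3.141, 0.0, 1.374]
wrist_force: [-1.6, -2.7, 5.1]
opening: 0.0399
grip_force: 44.8
```

```bash
python3 m.py
```

```text
19.7 [0.5281 0.1561 0.1328] yaw 1.374 [-1.6 -2.7  5.1] M [-0.754 -0.005  0.223] 0.0399
```

carry_out(targets="0 0 0 0 0 0.03")

```text
time_s: 19.82
position: [0.5281, 0.1561, 0.1328]
tool_rot: [3.141, 0.0, 1.344]
wrist_force: [-1.8, -3.9, 5.8]
opening: 0.0405
grip_force: 44.8
```

```bash
python3 m.py
```

```text
19.825 [0.5281 0.1561 0.1328] yaw 1.344 [-1.8 -3.9  5.8] M [-0.81   0.034  0.209] 0.0405
```

carry_out(targets="0 0 0 0 0 0.03")

```text
time_s: 19.95
position: [0.5281, 0.156, 0.1328]
tool_rot: [3.141, 0.0, 1.314]
wrist_force: [-2.2, -3.5, 5.0]
opening: 0.04
grip_force: 44.8
```

```bash
python3 m.py; python3 - <<'E'
from h import *
a,m,s,ce=blue('scene',proj('scene',[.5,.052,.083]));print(s,ce)
b=cv2.imread('pics/k1.png');b=cv2.resize(b,None,fx=1/6,fy=1/6,interpolation=cv2.INTER_AREA);h=cv2.cvtColor(b,cv2.COLOR_BGR2HSV)
u=proj('scene',[.506,.07,.05]).astype(int);M=cv2.moments(cv2.inRange(h,(100,150,60),(125,255,255)))
print('before',M['m10']/M['m00']+u[0]-45,M['m01']/M['m00']+u[1]-40)
print('px per 5 mm',proj('scene',[.5014,.0543,.08])-proj('scene',[.5,.0495,.08]))
E
```

```text
19.95 [0.5281 0.156  0.1328] yaw 1.314 [-2.2 -3.5  5. ] M [-0.808  0.083  0.319] 0.04
[322 197  17  17 245] [329.96326531 204.80816327]
before 330.77777777777777 205.31687242798353
px per 5 mm [1.41508201 1.03613257]
```

The jar is moving home with the jaw (about 3 mm so far). Continuing in small steps.

carry_out(targets="0 0 0 0 0 0.025")

```text
time_s: 20.12
position: [0.5281, 0.1561, 0.1328]
tool_rot: [3.141, 0.0, 1.289]
wrist_force: [-1.5, -3.5, 5.2]
opening: 0.0397
grip_force: 44.8
```

```bash
python3 m.py
```

```text
20.125 [0.5281 0.1561 0.1328] yaw 1.289 [-1.5 -3.5  5.2] M [-0.799  0.022  0.313] 0.0397
```

carry_out(targets="0 0 0 0 0 0.025")

```text
time_s: 20.25
position: [0.5281, 0.1561, 0.1328]
tool_rot: [3.141, 0.0, 1.264]
wrist_force: [-1.5, -4.1, 4.8]
opening: 0.0403
grip_force: 44.8
```

```bash
python3 m.py
```

```text
20.25 [0.5281 0.1561 0.1328] yaw 1.264 [-1.5 -4.1  4.8] M [-0.877 -0.03   0.321] 0.0403
```

carry_out(targets="0 0 0 0 0 0.025")

```text
time_s: 20.38
position: [0.5281, 0.156, 0.1328]
tool_rot: [3.141, 0.0, 1.239]
wrist_force: [-1.9, -3.6, 6.3]
opening: 0.0404
grip_force: 44.8
```

```bash
python3 m.py
```

```text
20.375 [0.5281 0.156  0.1328] yaw 1.239 [-1.9 -3.6  6.3] M [-0.894 -0.023  0.453] 0.0404
```

carry_out(targets="0 0 0 0 0 0.02")

```text
time_s: 20.5
position: [0.5282, 0.156, 0.1328]
tool_rot: [3.141, 0.0, 1.219]
wrist_force: [-2.2, -3.9, 4.7]
opening: 0.0399
grip_force: 44.8
```

```bash
python3 m.py
```

```text
20.5 [0.5282 0.156  0.1328] yaw 1.219 [-2.2 -3.9  4.7] M [-0.936  0.015  0.416] 0.0399
```

```bash
python3 - <<'E'
from h import *
q=[]
for i in range(4):
    a,m,s,ce=blue('scene',[329.5,204.5]);q.append(ce);o=sensors.get_obs();print(round(o['moment'][2],3),o['tool_rot'][2])
print(np.mean(q,0))
E
```

```text
0.416 1.2183160128320356
0.34 1.2193598905035954
0.372 1.2195932430772225
0.391 1.2197268366926597
[329.91621944 204.66595367]
```

The torque has risen clearly (0.2 → about 0.4 N·m) while the jar has stopped moving, so it is home and snug. Letting go, then up and away.

carry_out(targets="0 0 0 0 0 0;0 0 0 0 0 0;0 0 0 0 0 0;0 0 0 0 0 0;0 0 0 0 0 0", gripper=100)

```text
time_s: 21.32
position: [0.5278, 0.1566, 0.1326]
tool_rot: [-3.142, -0.0, 1.22]
wrist_force: [0.3, 0.1, 0.3]
opening: 0.0854
grip_force: 0.0
```

carry_out(targets="0 0 -0.4 0 0 0;0 0 -0.8 0 0 0;0 0 -0.9 0 0 0;0 0 -0.9 0 0 0;0 0 -0.9 0 0 0;-0.9 0 -0.5 0 0 0;-0.9 0 0 0 0 0;-0.9 0 0 0 0 0;-0.6 0 0 0 0 0;0 0 0 0 0 0")

```text
time_s: 22.58
position: [0.4932, 0.062, 0.2644]
tool_rot: [-3.141, 0.0, 1.217]
wrist_force: [-0.1, 0.3, 0.5]
opening: 0.0852
grip_force: 0.0
```

```bash
python3 m.py; python3 - <<'E'
from h import *
a,m,s,ce=blue('scene',[329.5,204.5]);print(ce)
w=vision.read_camera('wrist')[...,::-1]
b=a[165:245,285:385]
cv2.imwrite('pics/end.png',np.hstack([w[0:300,140:500],cv2.resize(b,(375,300),interpolation=2)]))
E
```

```text
22.575 [0.4932 0.062  0.2644] yaw 1.217 [-0.1  0.3  0.5] M [ 0.004 -0.003 -0.019] 0.0852
[329.9214876  204.67355372]
```

View pics/end.png

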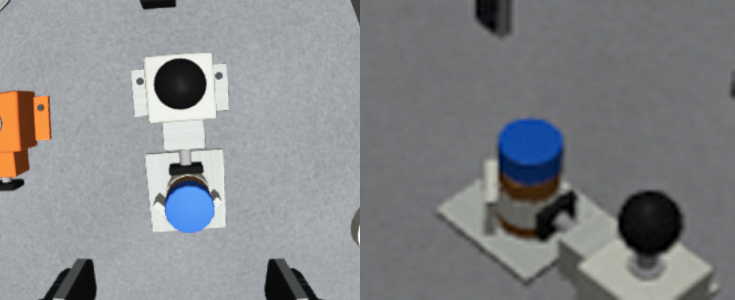

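The jar is upright and home in the V with the pad against it, the rod is extended, and the gripper is clear of everything. Handing in.

```bash
python3 -c "
from bench import ticket
print(ticket.job_done())"
```

```text
the job is handed in; nothing more can be done
None
```

The jar stands upright in the V of the white trolley clamp, with the jaw holding it snugly. I stopped turning when the knob torque had risen from about 0.2 to 0.4 N·m, let go and backed the gripper clear, then handed the job in at about 23 s.

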